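# Clamp a square tube in the tilted drilling cradle

### The job

Get the square tube ready for its angled hole: swing aside any hinged keeper that hangs over the channel of the tilted drilling cradle, lay the tube in both saddles with its lower end right up against the end stop, then press both keepers down until their catches snap and hold them fully shut over the tube. Let go of everything, and leave the tools and other things lying about where they are.

Things in the scene. Friction and masses are not known exactly. Their poses are not given: they have to be found in the camera images.
- tube: The work piece: loose bare-metal square tube, 17 x 17 mm in section, 220 mm long, about 0.09 kg, the same either way round. Starts flat on the bench, right of the cradle. Origin: middle of its underside as it lies at the start; y along its length, z up out of its top face.
- jig: Base plate of the fixed, grey drilling cradle, 262 x 140 x 10 mm. Place and yaw vary; it cannot be shifted. Origin under its middle; x points from the low end of the bed (end stop, nearest the robot) to the high end. Its fixed parts reach 175 mm above the bench, the keepers' tips, standing open, 245 mm.
- cradle: The cradle's bed, tipped 30 degrees. Origin: middle of the channel floor, at the face of the end stop; x along the channel up the slope, y to the left across it, z square out of the bed. A tube that is home has its origin at x 110, y 0, z 0 mm here, its length along x. It may or may not slide down the slope by itself.
- saddle_low (a point): Middle of the channel floor in the lower saddle, cradle x = 40 mm. A saddle is 30 mm long; its channel is 21 mm wide, the walls 15 mm high and flared to 28 mm at the top. Its catch housing lies on the right, cradle y = -35 to -62 mm, up to z = 17 mm; its hinge ears on the left, up to z = 14 mm.
- saddle_high (a point): The same point of the upper saddle, cradle x = 180 mm. Between the two saddles 110 mm are free, and there the bed plate lies 30 mm below the channel floor: room for fingers beside the tube.
- stop (a point): End stop: on its face, at the channel floor (the cradle's origin). The stop is a steel block across the low end, cradle x = -14 to 0 mm, 44 mm wide, up to z = 18 mm.
- keeper_low (a joint): Angle of the lower saddle's keeper, a steel strap 28 mm wide, 5 mm thick, reaching 88 mm from its hinge pin. 0: fully shut across the channel, top face at cradle z = 23.5 mm, underside 18.5. Grows as it swings up and over to the left, to 1.95 rad; clear of the channel from about 1.5. Stays where left (0.04 N m friction). Starts at 0.5 (in the tube's way) to 1.9 rad.
- keeper_high (a joint): The same for the upper saddle's keeper. Coming down, a nose under either strap meets a spring roller catch at about 0.2 rad and must be pressed past it (6 to 8 N, straight over the nose); the catch then snaps it home and holds it at 0. Under its own weight it does not pass the catch.
- keeper_low_hinge (a point): On the hinge pin of the lower keeper, middle of the strap: cradle x = 40, y = +29, z = +10 mm. The pin runs along the channel.
- keeper_high_hinge (a point): On the hinge pin of the upper keeper: cradle x = 180, y = +29, z = +10 mm.
- keeper_low_tab (a point): The place to press, on the lower keeper's outer (upper) face, straight over its nose: 62 mm across from the pin, and with the strap shut 13.5 mm above it (cradle y = -33, z = 23.5 mm).
- keeper_high_tab (a point): The same point on the upper keeper.
- offcut: Bystander: solid steel bar offcut, 20 x 85 x 12 mm, lying beside the tube on its right, about 60 mm from the tube's centre line. Origin under its middle, y along it.
- tape_measure: Bystander: orange tape measure, 37 x 85 x 60 mm, standing close on the left of the cradle. Origin under its middle.
- tape_roll: Bystander: roll of black tape, 62 mm across and 19 mm high, lying behind the tube. Origin under its middle.
- spray_can: Bystander: spray can, 68 mm across and 185 mm tall, standing behind the tube and right of the cradle's high end. Origin under its middle.
- jar: Bystander: jar with a yellow lid, 82 mm across and 136 mm tall, standing left of the cradle's high end. Origin under its middle.

How it is judged:
On the way:
1. the tube lies in both saddles, down on the channel floor and up against the end stop (z of tube in the frame of cradle between -0.004 and 0.004 m and x of tube in the frame of cradle between 0.105 and 0.115 m and y of tube in the frame of cradle between -0.004 and 0.004 m and angle between the y axis of tube and the x axis of cradle, either way round below 0.06 rad), for 0.2 s.
At the end, for the whole second after the job is handed in: Both keepers are fully shut and held by their catches (within 0.04 rad). The tube lies at rest in both saddles under them: on the channel floor (within 4 mm), in the middle (within 4 mm), along the channel (within 0.06 rad), its lower end within 5 mm of the end stop (all of step 1 and value of joint each of keeper_low, keeper_high below 0.04 rad and linear speed of tube below 0.02 m/s); the robot touches nothing.
It fails at once if a bystander was pushed or knocked more than 3 cm out of place (distance of any of offcut, tape_measure, tape_roll, spray_can, jar from where it was at the start of the episode above 0.03 m).
It also fails if it takes over 72 s, if anything falls off the work surface, if the arm or the gripper's body presses on something with over 40 N, if the wrist force passes 120 N, or if a joint passes its speed limit or range.

### The arm

A 7-joint arm with a two-finger parallel gripper is mounted at the origin on the work surface; the furniture and walls round the work are solid. World frame = base frame: x ahead of the robot, y to its left, z up, the work surface at z = 0. Lengths are in m, angles in rad, forces in N, time in s.
With the tool pointing down it reaches from about 0.4 to 0.85 m from the base axis. Payload 4.5 kg.
Tool frame: the origin (TCP) lies at the very end of the fingers, on their centre line; the grasp point (between the pads) lies 19 mm behind it (tcp_to_grasp is the z of the grasp point in the tool frame, in m); z points along the fingers, y is the line along which they close (so a half turn about z gives the same grasp; the last joint's range is limited). The gripper opens to 88 mm and grips with 3 to 60 N. Pads are 18 mm wide; open, the fingers measure 123 mm over their backs; the gripper's body (75 mm by 187 mm) begins 45 mm behind the grasp point.
Start: joints at [1.233, 0.689, -0.195, 1.565, 0.157, 0.902, -0.215], TCP at [0.227, -0.582, 0.239] pointing down, gripper open.
Joint ranges: [-3.01, 3.01], [-0.46, 2.08], [-1.47, 1.51], [0.13, 2.56], [-1, 4.14], [0.04, 2.09], [-2.66, 2.66]. Speed limits (rad/s): [2.57, 2.57, 3.14, 3.14, 3.14, 3.14, 3.14].

### API

Orientations are given as a unit quaternion [x, y, z, w].
In Python, from plant import * gives the robot as it stands. The module is installed in compiled form; this text tells all that it offers.
- The arm moves only by the shell command python3 -m jog 'ROWS' [OPENING] [FORCE]. ROWS is JSON, a list that holds one entry, the list of rows, each a list of 6 numbers: the shift along the tool's x, y, z in m, then the turn, a rotation vector about the tool's x, y, z in rad. In form: [[[dx, dy, dz, ax, ay, az], ...]]. A call has 1 to 12 rows; each row shifts and turns the commanded pose from where the row before left it, along the tool's axes as they then stand; what a row does not reach is not made up. A row lasts 1/8 s, in which the tool goes at most 62.5 mm and 10.7 degrees, less where a joint would pass 70% of its speed; a pose out of reach is approached as far as the arm can. A call with a gripper value outside its range is refused whole. OPENING is the finger opening in m, from 0 to 0.0881, set as the call begins (- or left out, the last holds). The fingers move at their own pace and stop on an object; FORCE is the grip in N (left out, the last holds). Time passes only in rows, so rows that do not move let the fingers close. It gives the time, the measured TCP pose, the force, the opening and the grip force at its end, in the units of the state.
- get_state(): the state, without advancing time (a new reading comes with each control period).
- snapshot(name): name is "scene" or "top" or "wrist"; returns a dict with "frame" (420x560x3 uint8, red, green, blue), "mtx" (3x3 intrinsics, pixels), "xyz" and "orientation" of the camera in the world; the wrist camera has in their place "mount" (4x4, takes a point from camera to tool coordinates, whose origin is the TCP and whose axes are the flange's). Camera axes: x right, y down, z forward; pixel columns grow to the right and rows downward; lengths in m; the calibration is good to about 2 mm. The wrist camera is an equidistant fisheye: a pixel r from the principal point sees the ray r / f radians off the axis. A picture is of the moment at which its call begins: read the wrist's pose just before it. There is no depth.
- finish_job(): hands the job in; it is judged then, once.
The state is a dict: "clock": time; "q": joint angles; "qd": joint speeds; "joint_torque": joint torques, N m; "tool_pos": TCP position; "eef_rot": TCP orientation; "contact_force": force on the tool from outside, world axes, zero at the start; "moment": the same for the moment, N m; "opening": opening from 0.0 (shut) to 1.0 (fully open); "finger_force": force on a finger pad.
Only numpy, scipy, OpenCV 4.12 (cv2) and the standard library are available. Lean on these libraries where they do the work, as an engineer would, in place of code of your own. Each camera call takes 0.05 s, during which the arm holds its last target. There are 200 camera calls.

## Working session

There is one attempt and no reset: what is moved stays moved. The work goes in short steps, Python scripts to look and compute and a shell command to move; the robot and the scene stay as the last step left them, time stands still between calls to the robot, and variables do not carry over. Pictures are saved under pics/ and viewed, at most 12 in all, crops included, and the job is handed in when it is done.

```bash
mkdir -p pics
cat > h.py <<'E'
from plant import *
import numpy as np, cv2
from scipy.spatial.transform import Rotation as R
def cam(s):
    o=np.array(s["orientation"]); 
    M=R.from_quat(o).as_matrix() if o.size==4 else o.reshape(3,3)
    return np.array(s["xyz"]),M,np.array(s["mtx"])
def ray(s,u,v):
    p,M,K=cam(s); d=M@np.linalg.inv(K)@[u,v,1]; return p,d/np.linalg.norm(d)
def onz(s,u,v,z):
    p,d=ray(s,u,v); return p+d*(z-p[2])/d[2]
def proj(s,X):
    p,M,K=cam(s); c=M.T@(np.array(X)-p); q=K@c; return q[:2]/q[2]
def tri(s1,a,s2,b):
    p,d=ray(s1,*a);q,e=ray(s2,*b); t=np.linalg.lstsq(np.c_[d,-e],q-p,rcond=None)[0]
    x,y=p+d*t[0],q+e*t[1]; return (x+y)/2,np.linalg.norm(x-y)
E
python3 - <<'E'
from h import *
import pickle
S={}
for n in("scene","top"):
    s=snapshot(n);S[n]=s;cv2.imwrite(f"pics/{n}0.png",cv2.resize(s["frame"][...,::-1],(784,588),interpolation=cv2.INTER_CUBIC));print(n,s["mtx"],s["xyz"],s["orientation"])
st=get_state();w=snapshot("wrist");S["wrist"]=w;S["st"]=st
print(w["mount"],w["mtx"],st)
pickle.dump(S,open("S.pkl","wb"))
E
```

```text
scene [[446.07985061   0.         277.77495982]
 [  0.         446.07985061 210.51825944]
 [  0.           0.           1.        ]] [-0.0360168   0.67332959  0.49534278] [-0.3411004   0.76555427 -0.50035929  0.21729647]
top [[418.68791275   0.         280.98721263]
 [  0.         418.68791275 214.50538695]
 [  0.           0.           1.        ]] [0.45526932 0.09931924 0.98488951] [ 0.70877702 -0.70338734  0.03301635 -0.04232391]
[[ 9.00626360e-05 -9.58779627e-01 -2.84150699e-01  7.37619248e-02]
 [ 9.99999941e-01 -7.46876293e-06  3.42154810e-04 -3.78772711e-04]
 [-3.30173316e-04 -2.84150713e-01  9.58779570e-01 -1.45943936e-01]
 [ 0.00000000e+00  0.00000000e+00  0.00000000e+00  1.00000000e+00]] [[325.1922621    0.         275.84750694]
 [  0.         325.1922621  205.91371051]
 [  0.           0.           1.        ]] {'clock': 0.1, 'q': array([ 1.2328288 ,  0.68988055, -0.19452472,  1.56625099,  0.1572865 ,
        0.90252455, -0.21510024]), 'qd': array([ 0.0005579 , -0.00283021, -0.0008262 , -0.00391728, -0.00042809,
       -0.00059563, -0.00118711]), 'joint_torque': array([-1.40292639e-03, -5.28497636e+01, -1.27052128e+00, -1.53835058e+01,
       -5.24534856e-02,  2.07240089e-03,  5.38059010e-05]), 'tool_pos': array([ 0.22679035, -0.58177623,  0.23799965]), 'eef_rot': array([ 9.82766246e-01,  1.84850766e-01, -2.10804924e-04, -8.09810111e-04]), 'contact_force': array([0.43037087, 0.4587701 , 0.189041  ]), 'moment': array([-0.01079771, -0.0130207 ,  0.03183394]), 'finger_force': 0.0, 'opening': 1.0005636544966832}
```

View pics/top0.png

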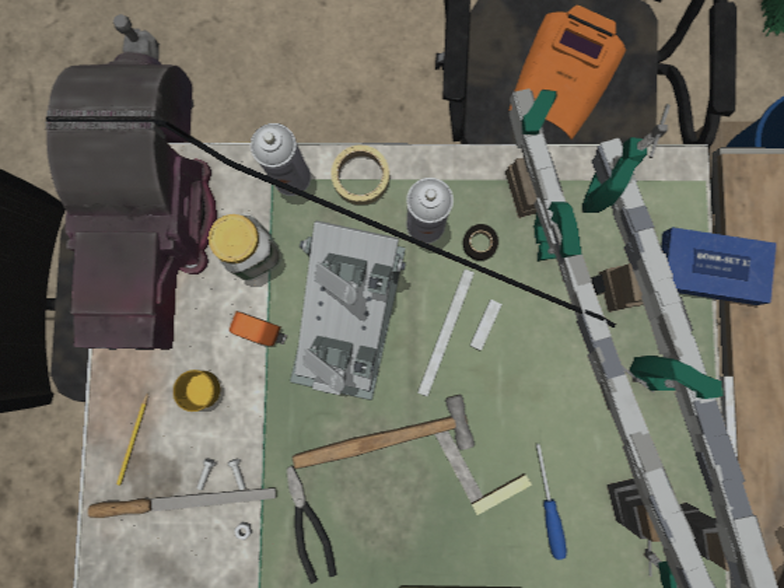

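View pics/scene0.png

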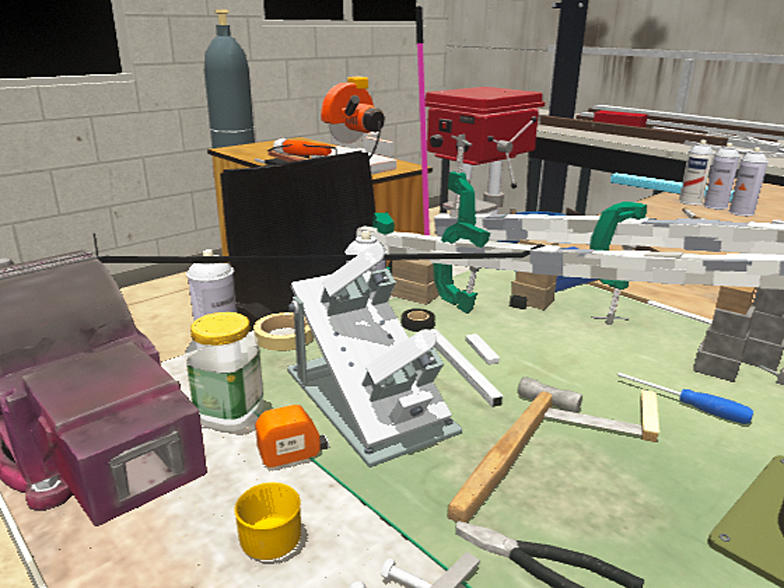

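The top view shows the jig (plate corners about (312,223), (403,240), (373,398), (292,382)). The tube runs from (470,270) to (422,394), and both keepers are partly over the channel. I'll zoom in on both views.

Run:
```python
from h import *
import pickle
S=pickle.load(open("S.pkl","rb"))
a=S["top"]["frame"][150:300,200:400,::-1];cv2.imwrite("pics/topc.png",cv2.resize(a,None,fx=4,fy=4,interpolation=cv2.INTER_CUBIC))
a=S["scene"]["frame"][155:335,200:380,::-1];cv2.imwrite("pics/scenec.png",cv2.resize(a,None,fx=3.3,fy=3.3,interpolation=cv2.INTER_CUBIC))
s=S["top"]
hsv=cv2.cvtColor(s["frame"],cv2.COLOR_RGB2HSV)
m=((hsv[...,1]<45)&(hsv[...,2]>120)).astype(np.uint8)
# tube & offcut near
mm=np.zeros_like(m);mm[185:290,296:360]=m[185:290,296:360]
n,l,st,c=cv2.connectedComponentsWithStats(mm)
for i in range(1,n):
    if st[i,4]>60:
        p=np.argwhere(l==i)[:,::-1].astype(np.float32);r=cv2.minAreaRect(p);b=cv2.boxPoints(r)
        print(st[i],[onz(s,*q,0.015).round(4).tolist() for q in b])
```

```text
[ 296  185   57  105 2305] [[0.388, 0.0768, 0.015], [0.6289, 0.0779, 0.015], [0.6297, -0.0532, 0.015], [0.3892, -0.0509, 0.015]]
[341 185  19  11 115] [[0.6295, -0.0275, 0.015], [0.6298, -0.0696, 0.015], [0.6061, -0.0693, 0.015], [0.6058, -0.0274, 0.015]]
[335 213  25  37 424] [[0.4869, -0.01, 0.015], [0.5713, -0.0441, 0.015], [0.5567, -0.0808, 0.015], [0.4726, -0.0464, 0.015]]
[353 255   7  35 124] [[0.4665, -0.054, 0.015], [0.4666, -0.0677, 0.015], [0.3894, -0.0668, 0.015], [0.3892, -0.0532, 0.015]]
```

View pics/topc.png

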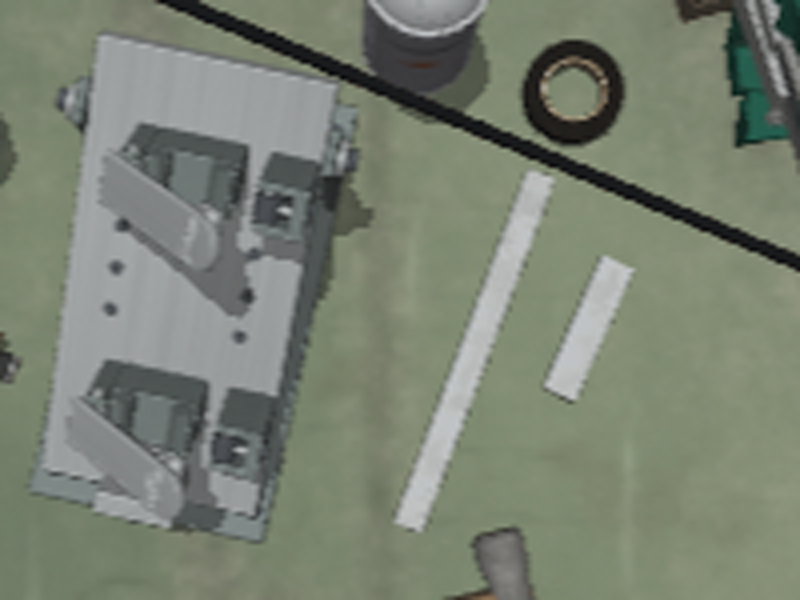

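View pics/scenec.png

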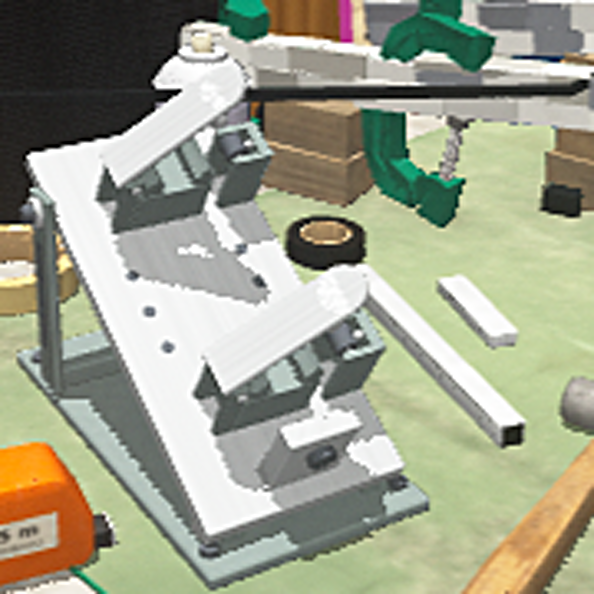

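The crops show six bed screw holes, three each side at left (123,225), (116,267), (110,308) and right (250,255), (246,297), (239,337) in the top crop. Both keepers are raised around 0.5–1 rad. Next I'll triangulate these points, the plate corners and the black cable.

Run:
```python
from h import *
import pickle
S=pickle.load(open("S.pkl","rb"));t,s=S["top"],S["scene"]
T=lambda u,v:(200+(u+.5)/4-.5,150+(v+.5)/4-.5)
C=lambda u,v:(200+(u+.5)/3.3-.5,155+(v+.5)/3.3-.5)
Z=lambda u,v:((u+.5)/1.4-.5,(v+.5)/1.4-.5)
P={"L1":((123,225),(133,275)),"L2":((116,267),(149,312)),"L3":((110,308),(167,347)),"R1":((250,255),(240,250)),"R2":((246,297),(260,283)),
"baseNL":((32,490),(213,578)),"baseNR":((262,542),(428,500)),"bedNL":((42,470),(208,530)),"bedFL":((98,35),(30,155)),
"kl_tip":((180,505),(365,285)),"kh_tip":((210,260),(242,82)),"kl_hingecornerN":((68,432),(207,388)),"kh_hN":((102,180),(105,180)),"kl_hf":((80,398),(205,360))}
for k,(a,b) in P.items():
    x,e=tri(t,T(*a),s,C(*b));print(k,x.round(4),round(e,4))
# cable end / over vise
for a,b in (((615,325),(556,250)),((160,120),(97,257))):
    x,e=tri(t,Z(*a),s,Z(*b));print("cable",x.round(3),round(e,3))
for n,q in (("tube",((523,178),(553,180),(395,522),(423,530))),("offcut",((603,258),(632,270),(547,388),(573,402)))):
    print(n,[onz(t,*T(*p),.017 if n=="tube" else .012)[:2].round(4).tolist() for p in q])
print("can top",[onz(t,*Z(*p),.185).round(3) for p in((430,190),)],"jar",onz(t,*Z(235,238),.136).round(3),"tapeM",onz(t,*Z(255,328),.06).round(3),"roll",onz(t,*Z(480,241),.019).round(3))
```

```text
L1 [0.5666 0.2184 0.105 ] 0.0013
L2 [0.5456 0.2236 0.0914] 0.0011
L3 [0.5244 0.228  0.0795] 0.0012
R1 [0.5508 0.1506 0.1047] 0.0019
R2 [0.5297 0.1533 0.0918] 0.0016
baseNL [0.4238 0.281  0.0086] 0.0012
baseNR [0.3957 0.1479 0.0075] 0.0
bedNL [0.4363 0.2727 0.0271] 0.0002
bedFL [0.6569 0.2258 0.1535] 0.0033
kl_tip [0.4208 0.1813 0.1433] 0.0028
kh_tip [0.5362 0.1625 0.2177] 0.0016
kl_hingecornerN [0.4595 0.2496 0.0913] 0.0054
kh_hN [0.5828 0.2226 0.1602] 0.0008
kl_hf [0.4756 0.2407 0.0978] 0.0001
cable [ 0.511 -0.209  0.139] 0.003
cable [0.789 0.437 0.206] 0.001
tube [[0.6074, -0.0024], [0.6064, -0.0198], [0.4082, 0.0715], [0.4039, 0.0555]]
offcut [[0.5613, -0.0493], [0.5544, -0.0661], [0.4855, -0.0162], [0.4775, -0.0312]]
can top [array([0.697, 0.061, 0.185])] jar [0.637 0.346 0.136] tapeM [0.509 0.331 0.06 ] roll [ 0.66  -0.031  0.019]
```

Bed points are consistent: 30° slope, heading about -12°. The black cable over the scene needs its height profiled.

Run:
```python
from h import *
import pickle
S=pickle.load(open("S.pkl","rb"));t,s=S["top"],S["scene"]
Z=lambda u,v:np.array(((u+.5)/1.4-.5,(v+.5)/1.4-.5))
for f in((160,120),(185,130),(230,165),(300,192),(350,213),(400,235),(450,256),(500,277),(550,298),(590,315),(613,325)):
    p,d=ray(t,*Z(*f))
    out=[]
    for z in (.0,.1,.15,.2,.25,.3,.4,.5):
        X=p+d*(z-p[2])/d[2]; q=proj(s,X); out.append((z,*X[:2].round(2),*(q*1.4).round(0)))
    # intersect with scene cable v ~ 258
    vs=[(o[0],o[4]) for o in out]; zz=np.interp(-257,[-v for _,v in vs][::1],[z for z,_ in vs]) 
    print(f,"z",zz.round(3),(p+d*(zz-p[2])/d[2]).round(3),"scene px",(proj(s,p+d*(zz-p[2])/d[2])*1.4).round(0))
```

```text
(160, 120) z 0.206 [0.789 0.437 0.206] scene px [ 97. 257.]
(185, 130) z 0.201 [0.776 0.403 0.201] scene px [128. 257.]
(230, 165) z 0.199 [0.727 0.339 0.199] scene px [190. 257.]
(300, 192) z 0.184 [0.693 0.243 0.184] scene px [265. 257.]
(350, 213) z 0.175 [0.666 0.173 0.175] scene px [317. 257.]
(400, 235) z 0.167 [0.636 0.102 0.167] scene px [367. 257.]
(450, 256) z 0.157 [0.608 0.03  0.157] scene px [414. 257.]
(500, 277) z 0.148 [ 0.58  -0.042  0.148] scene px [459. 257.]
(550, 298) z 0.137 [ 0.551 -0.116  0.137] scene px [502. 257.]
(590, 315) z 0.13 [ 0.527 -0.175  0.13 ] scene px [535. 257.]
(613, 325) z 0.125 [ 0.513 -0.21   0.125] scene px [553. 257.]
```

Run:
```python
from h import *
import pickle
S=pickle.load(open("S.pkl","rb"))
a=S["scene"]["frame"][140:220,60:440,::-1];a=cv2.resize(a,None,fx=2.1,fy=3.5,interpolation=cv2.INTER_CUBIC)
w=cv2.resize(S["wrist"]["frame"][...,::-1],(427,320))
b=np.zeros((600,800,3),np.uint8);b[:280,:798]=a[:,:798];b[280:600,:427]=w;cv2.imwrite("pics/cab.png",b)
```

```text
(no output)
```

View pics/cab.png

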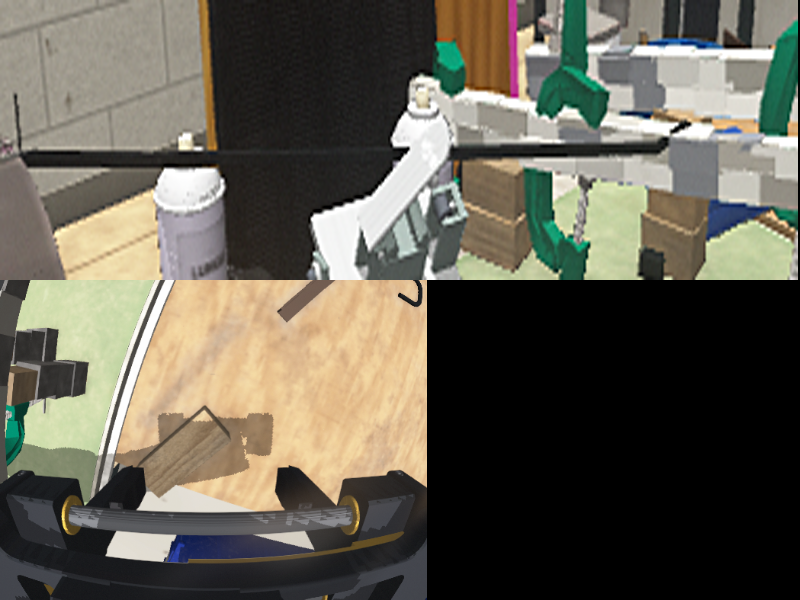

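A black bar spans from the vise to the timber at about 0.2 to 0.125 m high and passes beyond the cradle's high end. I'll treat it as solid. Now I'll build the cradle frame and check it against the views.

```bash
cat >> h.py <<'E'
yaw=np.radians(-12.2)
Rc=(R.from_euler('z',yaw)*R.from_euler('y',-np.pi/6)).as_matrix()
Oc=np.array([.5372,.1877,.0916])-Rc@[.110,0,-.030]
c2w=lambda p:Oc+Rc@np.array(p,float)
w2c=lambda p:Rc.T@(np.array(p)-Oc)
E
python3 - <<'E'
from h import *
import pickle
S=pickle.load(open("S.pkl","rb"));t,s=S["top"],S["scene"]
print(Oc)
for k,p in dict(L1=[0.5666,0.2184,0.105],L2=[0.5456,0.2236,0.0914],L3=[.5244,.228,.0795],R1=[.5508,.1506,.1047],R2=[.5297,.1533,.0918],klt=[0.4208,0.1813,0.1433],kht=[0.5362,0.1625,0.2177],klh=[0.4595,0.2496,0.0913],klf=[.4756,.2407,.0978],khh=[.5828,.2226,.1602],bFL=[.6569,.2258,.1535],bNL=[.4363,.2727,.0271]).items():
    q=w2c(p)*1000; a=np.arctan2(q[2]-10,29-q[1]); print(k,q.round(1),a.round(2))
P=dict(stopfl=(-14,22,18),stopbl=(0,22,18),stopfr=(-14,-22,18),stopbr=(0,-22,18),hl1=(25,-35,17),hl2=(55,-35,17),hl3=(55,-62,17),hl4=(25,-62,17),hh1=(165,-35,17),hh2=(195,-35,17),hh3=(195,-62,17),hh4=(165,-62,17))
for k,p in P.items():
    X=c2w(np.array(p)/1000);a=proj(t,X);b=proj(s,X)
    print(k,((a-[200,150])*4).round(),((b-[200,155])*3.3).round())
E
```

```text
[0.42942739 0.21100126 0.06258076]
L1 [136.   36.2 -29.5] -1.75
L2 [110.4  36.9 -30.5] -1.76
L3 [ 85.7  36.7 -30. ] -1.76
R1 [134.9 -33.4 -29.2] -0.56
R2 [110.  -35.2 -29.8] -0.55
klt [ 38.5 -30.9  71. ] 0.79
kht [176.8 -24.8  77. ] 0.89
klh [32.8 44.1 14.3] 2.87
klf [51.3 38.8 11.1] 3.03
khh [176.5  43.7  10.8] 3.09
bFL [235.3  62.5 -30.9] -2.26
bNL [-23.2  61.8 -27.6] -2.29
stopfl [ 90. 513.] [290. 449.]
stopbl [ 94. 491.] [278. 426.]
stopfr [169. 531.] [362. 426.]
stopbr [173. 510.] [350. 403.]
hl1 [204. 475.] [348. 359.]
hl2 [213. 427.] [323. 314.]
hl3 [263. 438.] [364. 302.]
hl4 [254. 486.] [389. 346.]
hh1 [248. 238.] [237. 161.]
hh2 [258. 183.] [216. 123.]
hh3 [312. 195.] [255. 115.]
hh4 [301. 250.] [277. 153.]
```

Keepers stand at about 0.7 and 0.8 rad, both in the way, so I start moving. First up and around towards the cradle.

```bash
cat > d.py <<'E'
import sys
from h import *
# usage: d.py frame x y z  (frame c: cradle mm, w: world mm) [tilt|tube|-]
st=get_state();p=np.array(st["tool_pos"]);Rt=R.from_quat(st["eef_rot"])
print("clock",round(st["clock"],2),"pos_w",p.round(4),"pos_c",(w2c(p)*1000).round(1),"F",np.array(st["contact_force"]).round(1),"open",round(st["opening"],3),"ff",round(st["finger_force"],1),"q",np.array(st["q"]).round(2))
if len(sys.argv)>4:
    x=np.array(sys.argv[2:5],float)/1000; x=c2w(x) if sys.argv[1]=="c" else x
    print("tool shift",Rt.inv().apply(x-p).round(4))
if len(sys.argv)>5:
    Rg=np.c_[-Rc[:,0],Rc[:,1],-Rc[:,2]] if sys.argv[5]=="tilt" else R.from_euler('z',float(sys.argv[5]),degrees=True).as_matrix()@np.diag([1,-1,-1])
    print("turn",(Rt.inv()*R.from_matrix(Rg)).as_rotvec().round(4))
    if len(sys.argv)>4: print("shift in new axes",(Rg.T@(x-p)).round(4))
E
python3 -m jog '[[[0.037,-0.03,-0.02,0,0,0],[0.037,-0.03,-0.02,0,0,0],[0.037,-0.03,-0.02,0,0,0],[0.037,-0.03,-0.02,0,0,0],[0.037,-0.03,-0.02,0,0,0],[0.037,-0.03,-0.02,0,0,0],[0.037,-0.03,-0.02,0,0,0],[0.037,-0.03,-0.02,0,0,0]]]' 0.0
python3 d.py c 40 -90 150 tilt
```

```text
clock: 1.15
tool_pos: [0.4161, -0.2496, 0.3993]
eef_rot: [0.983, 0.185, -0.0, -0.0]
contact_force: [0.9, 0.3, -0.0]
opening: 0.117
finger_force: 0.0
clock 1.15 pos_w [ 0.4161 -0.2496  0.3993] pos_c [ 241.3 -453.   249.5] F [ 0.9  0.3 -0. ] open 0.117 ff 0.0 q [ 0.63  0.33 -0.26  1.72  0.09  1.11 -0.86]
tool shift [ 0.0965 -0.3715  0.1868]
turn [-0.6653 -0.2002 -2.4819]
shift in new axes [0.2013 0.363  0.0995]
```

```bash
T='unused'
python3 -m jog '[[[0,0,0,-0.0475,-0.0143,-0.177],[0,0,0,-0.0475,-0.0143,-0.177],[0,0,0,-0.0475,-0.0143,-0.177],[0,0,0,-0.0475,-0.0143,-0.177],[0,0,0,-0.0475,-0.0143,-0.177],[0,0,0,-0.0475,-0.0143,-0.177],[0,0,0,-0.0475,-0.0143,-0.177],[0,0,0,-0.0475,-0.0143,-0.177],[0,0,0,-0.0475,-0.0143,-0.177],[0,0,0,-0.0475,-0.0143,-0.177],[0,0,0,-0.0475,-0.0143,-0.177],[0,0,0,-0.0475,-0.0143,-0.177]]]' >/dev/null
python3 -m jog '[[[0,0,0,-0.0475,-0.0143,-0.177],[0,0,0,-0.0475,-0.0143,-0.177],[0.025,0.045,0.012,0,0,0],[0.025,0.045,0.012,0,0,0],[0.025,0.045,0.012,0,0,0],[0.025,0.045,0.012,0,0,0],[0.025,0.045,0.012,0,0,0],[0.025,0.045,0.012,0,0,0],[0.025,0.045,0.012,0,0,0],[0.025,0.045,0.012,0,0,0],[0,0,0,0,0,0]]]' 
python3 d.py c 40 -90 150 tilt
python3 - <<'E'
from h import *
import pickle
st=get_state();w=snapshot("wrist");t=snapshot("top");pickle.dump((st,w,t),open("w1.pkl","wb"))
cv2.imwrite("pics/w1.png",cv2.resize(w["frame"][...,::-1],(784,588),interpolation=cv2.INTER_CUBIC))
E
```

```text
clock: 4.03
tool_pos: [0.3929, -0.1012, 0.303]
eef_rot: [0.115, 0.964, -0.056, 0.233]
contact_force: [0.3, -1.0, -0.5]
opening: 0.009
finger_force: 0.0
clock 4.03 pos_w [ 0.3929 -0.1012  0.303 ] pos_c [ 146.4 -312.9  193.1] F [ 0.3 -1.  -0.5] open 0.009 ff 0.0 q [ 0.14  0.18 -0.16  2.5   1.56  0.19 -0.19]
tool shift [0.1062 0.2247 0.033 ]
turn [-0.0662 -0.0438 -0.0064]
shift in new axes [0.1064 0.2229 0.0431]
```

View pics/w1.png

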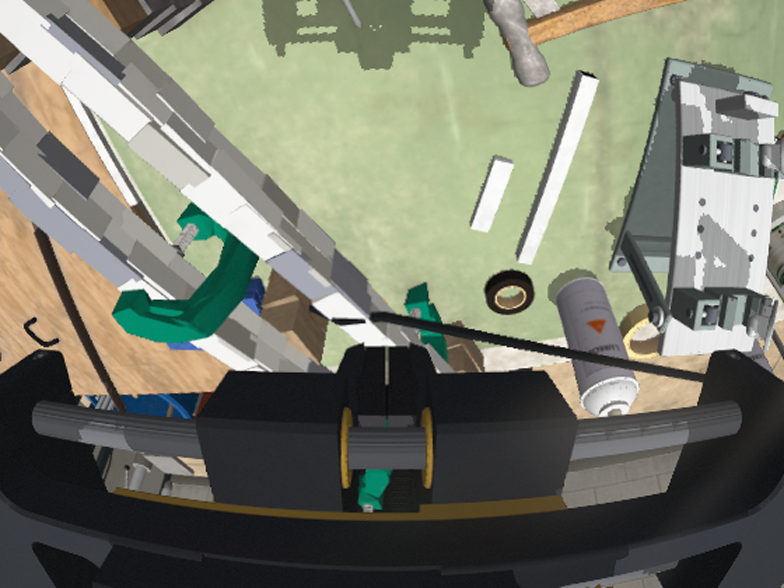

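The wrist view shows the cradle at right (610–784, 60–350) and the tube (590,75)–(525,262). The bar ends at (375,317). The arm is near its folding limit here, so I'll move outwards over the cradle.

```bash
python3 -m jog '[[[0,0.05,0,0,0,0],[0,0.05,0,0,0,0],[0,0.05,0,0,0,0],[0,0.05,0,0,0,0],[0.02,0.02,0,-0.06,-0.04,0],[0,0,0,0,0,0]]]' 
python3 d.py c 180 -85 50 tilt
python3 - <<'E'
from h import *
import pickle
st=get_state();w=snapshot("wrist");t=snapshot("top");pickle.dump((st,w,t),open("w1.pkl","wb"))
f=w["frame"][...,::-1]
cv2.imwrite("pics/w2.png",cv2.resize(f[0:270],(800,386*1),interpolation=cv2.INTER_CUBIC))
E
```

```text
clock: 4.88
tool_pos: [0.4323, 0.1111, 0.2831]
eef_rot: [0.108, 0.961, -0.034, 0.254]
contact_force: [-0.6, -1.3, -0.4]
opening: 0.003
finger_force: 0.0
clock 4.88 pos_w [0.4323 0.1111 0.2831] pos_c [131. -97. 179.] F [-0.6 -1.3 -0.4] open 0.003 ff 0.0 q [-0.38  0.32 -0.37  2.41  1.4   0.54 -0.65]
tool shift [-0.0498  0.0145  0.1285]
turn [-0.0167 -0.0063 -0.0074]
shift in new axes [-0.049  0.012  0.129]
```

View pics/w2.png

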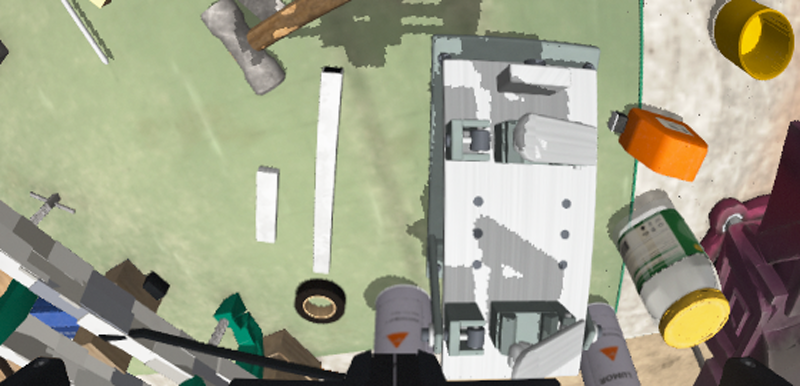

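The view shows the bed well: stop at (498–570, 65–92), holes at (477,202/234/265) and (566,204), (564,235), (562,265), base corners (432,37), (600,45). I'll check my frame against it.

```bash
cat >> h.py <<'E'
def wproj(st,w,X):
    Rt=R.from_quat(st["eef_rot"]).as_matrix(); M=np.array(w["mount"]);K=np.array(w["mtx"])
    c=M[:3,:3].T@(Rt.T@(np.array(X)-st["tool_pos"])-M[:3,3]); th=np.arctan2(np.hypot(c[0],c[1]),c[2]); r=K[0,0]*th; n=np.hypot(c[0],c[1])
    return K[:2,2]+r*c[:2]/n
def wray(st,w,u,v):
    Rt=R.from_quat(st["eef_rot"]).as_matrix(); M=np.array(w["mount"]);K=np.array(w["mtx"])
    a=np.array([u,v])-K[:2,2];r=np.linalg.norm(a);th=r/K[0,0]
    d=np.r_[a/r*np.sin(th),np.cos(th)]; return np.array(st["tool_pos"])+Rt@M[:3,3],Rt@M[:3,:3]@d
def wplane(st,w,u,v,n,q):
    p,d=wray(st,w,u,v); return p+d*(n@(q-p))/(n@d)
E
python3 - <<'E'
from h import *
import pickle
st,w,t=pickle.load(open("w1.pkl","rb"))
px=lambda u,v:((u+.5)*.7-.5,(v+.5)*270/386-.5)
n=Rc[:,2]
print("bed plane holes (cradle mm):")
for a in((477,202),(477,234),(477,265),(566,204),(564,235),(562,265)):
    print(a,(w2c(wplane(st,w,*px(*a),n,c2w([0,0,-.03])))*1000).round(1))
print("stop top corners?",[(w2c(wplane(st,w,*px(*a),n,c2w([0,0,.018])))*1000).round(1) for a in((498,66),(570,66),(500,76),(570,85))])
print("housing",[(w2c(wplane(st,w,*px(*a),n,c2w([0,0,.017])))*1000).round(1) for a in((451,121),(490,121),(451,160),(490,160),(447,303),(486,303),(447,356),(486,353))])
zz=np.array([0,0,1.])
print("base",[(wplane(st,w,*px(*a),zz,zz*.01)).round(4) for a in((432,37),(600,45))])
print("tube",[(wplane(st,w,*px(*a),zz,zz*.017)).round(4) for a in((322,68),(342,68),(314,271),(329,271))])
E
```

```text
bed plane holes (cradle mm):
(477, 202) [ 87.7 -36.2 -30. ]
(477, 234) [112.7 -35.6 -30. ]
(477, 265) [137.4 -34.8 -30. ]
(566, 204) [ 87.1  36.5 -30. ]
(564, 235) [112.1  36.2 -30. ]
(562, 265) [136.8  36.3 -30. ]
stop top corners? [array([ -8.6, -30. ,  18. ]), array([-13. ,  20.8,  18. ]), array([ -1.7, -28.7,  18. ]), array([ 0.6, 20.5, 18. ])]
housing [array([ 30.2, -61.5,  17. ]), array([ 29.3, -35.5,  17. ]), array([ 56.2, -61.4,  17. ]), array([ 55.6, -35.4,  17. ]), array([154.1, -62.7,  17. ]), array([154.2, -35. ,  17. ]), array([194.3, -61.4,  17. ]), array([192.3, -32.8,  17. ])]
base [array([0.3965, 0.1466, 0.01  ]), array([0.4206, 0.2818, 0.01  ])]
tube [array([0.3999, 0.0581, 0.017 ]), array([0.4041, 0.0733, 0.017 ]), array([ 0.6074, -0.0198,  0.017 ]), array([ 0.611 , -0.0039,  0.017 ])]
```

Frame agrees within ~2 mm. Now I'll lower the closed fingers right of the high keeper and sweep it left.

```bash
python3 -m jog '[[[-0.012,0.003,0.032,-0.0167,-0.0063,-0.0074],[-0.012,0.003,0.032,0,0,0],[-0.012,0.003,0.032,0,0,0],[-0.012,0.003,0.032,0,0,0],[0,0,0,0,0,0]]]' | grep -i force
python3 d.py c 180 28 50
python3 -m jog '[[[0,0.02,0,0,0,0],[0,0.02,0,0,0,0],[0,0.02,0,0,0,0],[0,0.02,0,0,0,0],[0,0.02,0,0,0,0],[0,0.013,0,0,0,0],[0,0,0,0,0,0]]]' | grep -i force
python3 d.py c 40 -85 55 tilt
```

```text
contact_force: [-0.3, 0.0, -0.1]
finger_force: 0.0
clock 5.6 pos_w [0.5405 0.0971 0.1961] pos_c [181.7 -87.9  49.3] F [-0.3  0.  -0.1] open 0.003 ff 0.0 q [-0.23  0.61 -0.34  2.29  1.86  0.54 -0.91]
tool shift [ 0.0025  0.1158 -0.0012]
contact_force: [-0.7, -1.7, 0.5]
finger_force: 0.7
clock 6.47 pos_w [0.5626 0.2093 0.1981] pos_c [180.8  26.5  52.1] F [-0.7 -1.7  0.5] open 0.008 ff 0.7 q [-0.45  0.65 -0.3   2.1   1.51  0.58 -0.7 ]
tool shift [ 0.1404 -0.1121 -0.0032]
turn [-0.0006  0.0026 -0.0039]
shift in new axes [ 0.1408 -0.1115 -0.0029]
```

```bash
python3 -m jog '[[[0,-0.037,0,0,0,0],[0,-0.037,0,0,0,0],[0,-0.037,0,0,0,0],[0.035,0,0,0,0,0],[0.035,0,0,0,0,0],[0.035,0,0,0,0,0],[0.035,0,0,0,0,0],[0,0,0,0,0,0]]]' | grep -i force
python3 d.py c 40 28 50 tilt
```

```text
contact_force: [-0.2, -0.1, 0.7]
finger_force: 0.0
clock 7.47 pos_w [0.4411 0.1359 0.126 ] pos_c [ 55.3 -70.9  41.2] F [-0.2 -0.1  0.7] open 0.005 ff 0.0 q [-0.23  0.86 -0.78  2.55  1.93  1.07 -1.34]
tool shift [ 0.0144  0.0991 -0.0082]
turn [ 0.0051 -0.0018  0.0093]
shift in new axes [ 0.0153  0.0989 -0.0088]
```

```bash
python3 -m jog '[[[0.003,0.02,-0.002,0,0,0],[0.003,0.02,-0.002,0,0,0],[0.003,0.02,-0.002,0,0,0],[0.003,0.02,-0.002,0,0,0],[0.003,0.02,-0.001,0,0,0],[0,0,0,0,0,0]]]' | grep -i force
python3 d.py c 40 28 50 tilt
```

```text
contact_force: [-0.2, -2.0, -0.4]
finger_force: 1.0
clock 8.22 pos_w [0.448  0.2332 0.1288] pos_c [44.8 25.6 50.7] F [-0.2 -2.  -0.4] open 0.002 ff 1.0 q [-0.41  0.86 -0.76  2.35  1.73  1.04 -1.23]
tool shift [0.0047 0.0024 0.0006]
turn [-0.0022  0.0094  0.0058]
shift in new axes [0.0048 0.0024 0.0007]
```

Both keepers are open. I'll nudge a little more, retreat right, and go upright over the tube.

```bash
python3 -m jog '[[[0,0.004,0,0,0,0],[0,-0.03,0,0,0,0],[0,-0.04,0,0,0,0],[0,-0.04,0,0,0,0],[-0.02,-0.02,0,0,0,0],[0,0,0,0,0,0]]]' 0.045 | grep -i force
python3 d.py w 517 22 150 159.5
```

```text
contact_force: [0.4, 0.9, -0.2]
finger_force: 0.0
clock 8.97 pos_w [0.4419 0.1281 0.1338] pos_c [ 61.4 -78.4  46.8] F [ 0.4  0.9 -0.2] open 0.513 ff 0.0 q [-0.09  0.93 -1.05  2.54  1.79  1.26 -1.21]
tool shift [-0.0898 -0.0888  0.0347]
turn [0.025  0.5234 0.1529]
shift in new axes [-0.1075 -0.0731 -0.0162]
```

```bash
python3 -m jog '[[[0,-0.02,0,0.0083,0.174,0.051],[0,-0.02,0,0.0083,0.174,0.051],[0,0,0,0.0083,0.174,0.051],[-0.027,-0.008,0,0,0,0],[-0.027,-0.008,-0.005,0,0,0],[-0.027,-0.008,-0.005,0,0,0],[-0.027,-0.008,-0.005,0,0,0],[0,0,0,0,0,0]]]' 0.045 | grep -i force
python3 d.py w 517 22 5 159.5
python3 - <<'E'
from h import *
import pickle
st=get_state();w=snapshot("wrist");s=snapshot("scene");pickle.dump((st,w,s),open("w3.pkl","wb"))
f=w["frame"][...,::-1]
b=np.zeros((600,800,3),np.uint8)
b[:300,:400]=cv2.resize(f,(400,300),interpolation=cv2.INTER_AREA);b[:,400:]=cv2.resize(s["frame"][140:340,200:400,::-1],(400,600))[:, :]
cv2.imwrite("pics/w3.png",b)
hsv=cv2.cvtColor(w["frame"],cv2.COLOR_RGB2HSV);m=((hsv[...,1]<40)&(hsv[...,2]>150)).astype(np.uint8)
n,l,ss,c=cv2.connectedComponentsWithStats(m)
z=np.array([0,0,1.])
for i in range(1,n):
    if ss[i,4]>300:
        r=cv2.minAreaRect(np.argwhere(l==i)[:,::-1].astype(np.float32)); bp=cv2.boxPoints(r)
        print(ss[i],r[1],[wplane(st,w,*q,z,z*.017)[:2].round(4).tolist() for q in bp])
E
```

```text
contact_force: [-1.2, -0.2, -0.4]
finger_force: 0.0
clock 9.97 pos_w [0.5238 0.0246 0.1536] pos_c [ 159.5 -162.2   13. ] F [-1.2 -0.2 -0.4] open 0.511 ff 0.0 q [ 0.43  0.89 -1.06  1.97  1.08  0.95  0.02]
tool shift [ 0.0142 -0.0028  0.148 ]
turn [-0.0125  0.0583  0.0155]
shift in new axes [ 0.0055 -0.0048  0.1486]
[ 157    0   68   65 1499] (81.26017761230469, 26.428466796875) [[0.3267, -0.019], [0.3212, 0.0036], [0.3966, 0.0234], [0.4026, 0.0017]]
[ 363    0  155   82 4782] (154.0, 81.0) [[0.4593, 0.125], [0.3905, 0.1495], [0.4136, 0.3212], [0.4958, 0.2904]]
[ 511    0   49   43 1276] (43.6804084777832, 42.12568283081055) [[0.413, 0.3122], [0.403, 0.3867], [0.4523, 0.3868], [0.458, 0.3119]]
[509  38  51  42 489] (57.037925720214844, 31.176563262939453) [[0.4762, 0.2673], [0.4508, 0.294], [0.4848, 0.3708], [0.5123, 0.3388]]
[ 262   44   23  234 4501] (20.341018676757812, 233.27255249023438) [[0.6075, -0.0229], [0.403, 0.0559], [0.409, 0.0717], [0.6145, -0.0037]]
[  401    84   159   171 19443] (162.67738342285156, 152.7057342529297) [[0.4825, 0.1539], [0.4877, 0.3473], [0.7042, 0.4014], [0.6505, 0.1565]]
[ 200  161   22   86 1743] (85.0, 21.0) [[0.4788, -0.0323], [0.4855, -0.0144], [0.5624, -0.0468], [0.5558, -0.0669]]
[467 247  36  36 508] (27.457660675048828, 40.21576690673828) [[0.6764, 0.1842], [0.645, 0.2161], [0.6783, 0.2481], [0.7126, 0.2147]]
```

View pics/w3.png

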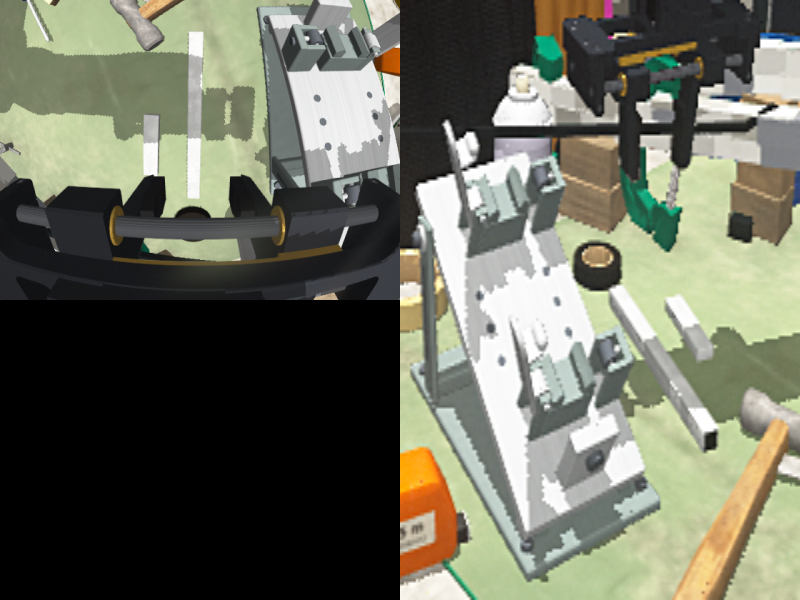

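Both keepers stand upright (scene panel (465,150) and (525,370)), and the tube lies midway between the fingers. I'll descend onto it.

```bash
python3 -m jog '[[[0,0,0,-0.0125,0.058,0.0155],[0.003,-0.0025,0.035,0,0,0],[0.003,-0.0025,0.035,0,0,0],[0,0,0.03,0,0,0],[0,0,0,0,0,0]]]' | grep -i force
python3 d.py w 517 22 5 159.5
```

```text
contact_force: [-0.6, 0.3, 1.1]
finger_force: 0.0
clock 10.7 pos_w [0.5117 0.0241 0.0516] pos_c [  98.3 -165.3  -69.5] F [-0.6  0.3  1.1] open 0.513 ff 0.0 q [ 0.4   1.05 -0.95  2.    1.24  0.84 -0.09]
tool shift [-0.0061 -0.      0.0465]
turn [-0.0018 -0.0077  0.0075]
shift in new axes [-0.0057 -0.0001  0.0466]
```

```bash
python3 -m jog '[[[-0.006,0,0.02,0,-0.0077,0.0075],[0,0,0.02,0,0,0],[0,0,0.006,0,0,0],[0,0,0,0,0,0]]]' | grep -i force
python3 d.py w 517 22 5 159.5
python3 -m jog '[[[0,0,0,0,0,0],[0,0,0,0,0,0],[0,0,0,0,0,0],[0,0,0,0,0,0]]]' 0.01 25
python3 d.py w 517 22 5 159.5
```

```text
contact_force: [-0.2, -0.8, 0.3]
finger_force: 0.0
clock 11.2 pos_w [0.5196 0.0221 0.0078] pos_c [  83.5 -165.6 -111.5] F [-0.2 -0.8  0.3] open 0.509 ff 0.0 q [ 0.37  1.12 -0.9   1.99  1.35  0.81 -0.16]
tool shift [ 0.0024 -0.001   0.0028]
turn [ 0.0012  0.0039 -0.0019]
shift in new axes [ 0.0024 -0.001   0.0028]
clock: 11.7
tool_pos: [0.5196, 0.0214, 0.0073]
eef_rot: [0.179, 0.984, -0.0, 0.002]
contact_force: [-0.4, -0.4, 3.0]
opening: 0.189
finger_force: 25.0
clock 11.7 pos_w [0.5196 0.0214 0.0073] pos_c [  83.4 -166.2 -112. ] F [-0.4 -0.4  3. ] open 0.189 ff 25.0 q [ 0.38  1.12 -0.9   1.99  1.35  0.81 -0.16]
tool shift [ 0.0027 -0.0004  0.0023]
turn [ 0.0004  0.0039 -0.0027]
shift in new axes [ 0.0026 -0.0004  0.0023]
```

Grip confirmed (16.7 mm). The tube's far end lies under the bar, so I'll lift a little, draw back towards the robot, then rise.

```bash
python3 -m jog '[[[0,0,-0.02,0,0,0],[0,0,-0.02,0,0,0],[0,0,-0.015,0,0,0],[0.03,0,0,0,0,0],[0.03,0,0,0,0,0],[0.03,0,0,0,0,0],[0,0,-0.045,0,0,0],[0,0,-0.045,0,0,0],[0,0,-0.045,0,0,0],[0,0,-0.045,0,0,0],[0,0,0,0,0,0]]]' | grep -i force
python3 d.py c 135 -60 75 tilt
```

```text
contact_force: [-0.2, -0.3, -1.3]
finger_force: 25.0
clock 13.07 pos_w [0.4359 0.0543 0.2442] pos_c [ 124.9 -151.8  137.6] F [-0.2 -0.3 -1.3] open 0.191 ff 25.0 q [ 0.5   0.69 -1.2   2.07  0.81  0.96  0.05]
tool shift [-0.0256  0.0965  0.0497]
turn [-0.0357 -0.5141 -0.1455]
shift in new axes [-0.0101  0.0918  0.0626]
```

```bash
python3 -m jog '[[[-0.015,0.025,0,0,0,0],[-0.015,0.025,0,0,0,0],[0,0,0,-0.012,-0.1714,-0.0485],[0,0,0,-0.012,-0.1714,-0.0485],[0,0,0,-0.012,-0.1714,-0.0485],[0,0,0,0,0,0]]]' | grep -i force
python3 d.py c 128 0 60 tilt
```

```text
contact_force: [0.7, 1.1, -2.5]
finger_force: 25.0
clock 13.82 pos_w [0.4776 0.087  0.2391] pos_c [ 151.8 -111.   116.2] F [ 0.7  1.1 -2.5] open 0.188 ff 25.0 q [ 0.14  0.58 -0.97  2.35  1.52  0.84 -0.65]
tool shift [0.0213 0.1118 0.0555]
turn [-0.0157 -0.0462 -0.001 ]
shift in new axes [0.0238 0.111  0.0562]
```

```bash
python3 -m jog '[[[0,0.03,0.014,-0.0157,-0.0462,-0.001],[0.008,0.027,0.014,0,0,0],[0.008,0.027,0.014,0,0,0],[0.008,0.027,0.014,0,0,0],[0,0,0,0,0,0],[0,0,0,0,0,0]]]' | grep -i force
python3 d.py c 128 0 40 tilt
python3 - <<'E'
from h import *
import pickle
st=get_state();w=snapshot("wrist");t=snapshot("top");s=snapshot("scene");pickle.dump((st,w,t,s),open("w4.pkl","wb"))
b=np.zeros((600,800,3),np.uint8)
b[:330,:]=cv2.resize(w["frame"][0:231,:,::-1],(800,330),interpolation=cv2.INTER_AREA)
b[330:,:400]=cv2.resize(t["frame"][150:285,190:390,::-1],(400,270));b[330:,400:]=cv2.resize(s["frame"][180:315,190:390,::-1],(400,270))
cv2.imwrite("pics/w4.png",b)
E
```

```text
contact_force: [-1.1, -0.7, -0.6]
finger_force: 25.0
clock 14.57 pos_w [0.5116 0.1925 0.1795] pos_c [131.4  -0.7  59.1] F [-1.1 -0.7 -0.6] open 0.188 ff 25.0 q [-0.13  0.79 -0.92  2.24  1.64  1.03 -0.88]
tool shift [0.0035 0.0007 0.0191]
turn [-0.0018  0.0024 -0.0089]
shift in new axes [0.0034 0.0007 0.0191]
```

View pics/w4.png

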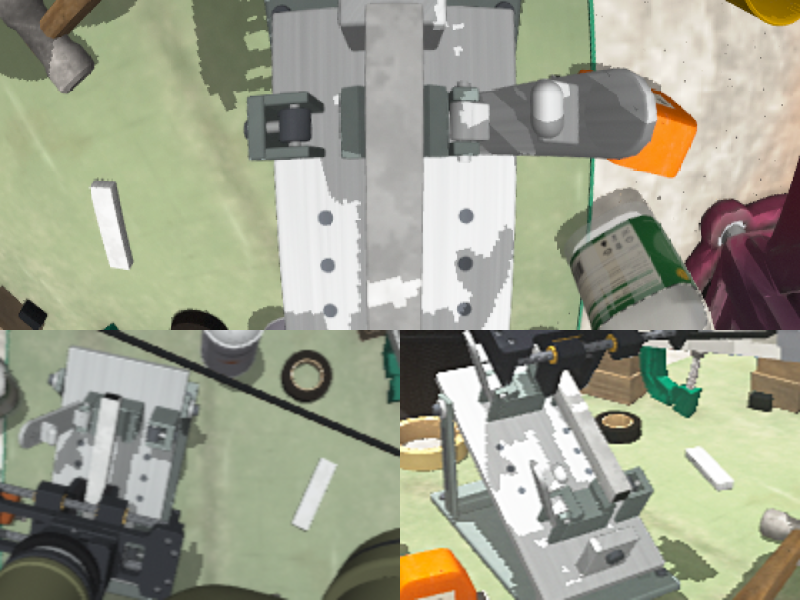

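The tube is centred over the channel (tube 366–422, saddle walls about 362–424) and both keepers are clear. I'll lower it with about 6 mm clearance from the stop.

```bash
python3 -m jog '[[[0.003,0.001,0.015,0,0,-0.0089],[0,0,0.015,0,0,0],[0,0,0.01,0,0,0],[0,0,0,0,0,0]]]' | grep -i force
python3 d.py c 128 0 8 tilt
python3 -m jog '[[[0,0,0.005,0,0,0],[0,0,0.003,0,0,0],[0,0,0,0,0,0]]]' | grep -i force
python3 d.py c 128 0 7.5 tilt
```

```text
contact_force: [-0.6, -0.4, -1.4]
finger_force: 25.0
clock 15.22 pos_w [0.529  0.1906 0.1433] pos_c [128.3   1.1  19.1] F [-0.6 -0.4 -1.4] open 0.194 ff 25.0 q [-0.13  0.87 -0.89  2.23  1.74  1.05 -0.92]
tool shift [ 0.0004 -0.0011  0.0111]
turn [-0.0002  0.0034  0.0006]
shift in new axes [ 0.0003 -0.0011  0.0111]
contact_force: [-0.1, 0.1, -1.7]
finger_force: 25.0
clock 15.6 pos_w [0.5329 0.1906 0.137 ] pos_c [128.5   1.9  11.8] F [-0.1  0.1 -1.7] open 0.191 ff 25.0 q [-0.13  0.89 -0.88  2.22  1.75  1.05 -0.92]
tool shift [ 0.0005 -0.0019  0.0043]
turn [0.0013 0.0043 0.0012]
shift in new axes [ 0.0005 -0.0019  0.0043]
```

```bash
for i in 1 ; do python3 -m jog '[[[0,-0.001,0.002,0,0,0],[0,0,0.002,0,0,0],[0,0,0,0,0,0]]]' | grep -i contact; done
python3 d.py c 128 0 7.5 tilt
python3 -m jog '[[[0,0,0.002,0,0,0],[0,0,0,0,0,0]]]' | grep -i contact
python3 d.py c 128 0 7.5 tilt
```

```text
contact_force: [0.2, -0.1, -0.8]
clock 15.97 pos_w [0.5346 0.1891 0.1335] pos_c [128.5   0.8   7.7] F [ 0.2 -0.1 -0.8] open 0.189 ff 25.0 q [-0.13  0.9  -0.88  2.22  1.76  1.05 -0.92]
tool shift [ 0.0005 -0.0008  0.0002]
turn [0.0011 0.0042 0.0011]
shift in new axes [ 0.0005 -0.0008  0.0002]
contact_force: [-4.3, -1.5, 8.8]
clock 16.23 pos_w [0.5351 0.1892 0.1327] pos_c [128.5   1.    6.8] F [-4.3 -1.5  8.8] open 0.187 ff 25.0 q [-0.13  0.9  -0.88  2.22  1.77  1.06 -0.92]
tool shift [ 0.0005 -0.001  -0.0007]
turn [0.0019 0.0051 0.002 ]
shift in new axes [ 0.0005 -0.001  -0.0007]
```

Floor contact is where expected. Now slide down to the stop.

```bash
python3 -m jog '[[[0.002,0,-0.001,0,0,0],[0.002,0,0,0,0,0],[0,0,0,0,0,0]]]' | grep -i contact
python3 d.py
python3 -m jog '[[[0.0015,0,0,0,0,0],[0.0015,0,0,0,0,0],[0,0,0,0,0,0]]]' | grep -i contact
python3 d.py
```

```text
contact_force: [-0.6, 0.6, 1.5]
clock 16.6 pos_w [0.5317 0.1899 0.1307] pos_c [124.5   1.    6.8] F [-0.6  0.6  1.5] open 0.194 ff 25.0 q [-0.13  0.9  -0.88  2.23  1.77  1.06 -0.94]
contact_force: [3.2, -0.7, 4.4]
clock 16.98 pos_w [0.5306 0.1902 0.1301] pos_c [123.3   1.    6.8] F [ 3.2 -0.7  4.4] open 0.187 ff 25.0 q [-0.14  0.9  -0.88  2.24  1.77  1.07 -0.95]
```

```bash
python3 -m jog '[[[0.001,0,0,0,0,0],[0.001,0,0,0,0,0],[0,0,0,0,0,0]]]' | grep -i contact
python3 d.py
python3 -m jog '[[[0,0,0,0,0,0],[0,0,0,0,0,0],[0,0,0,0,0,0]]]' 0.036 | grep -i contact
python3 -m jog '[[[0,0,-0.02,0,0,0],[0,0,-0.03,0,0,0],[0,0,-0.03,0,0,0],[0,0,-0.02,0,0,0],[0,0,0,0,0,0]]]' | grep -i contact
python3 d.py c 180 105 50 tilt
python3 - <<'E'
from h import *
import pickle
st=get_state();w=snapshot("wrist");t=snapshot("top");s=snapshot("scene");pickle.dump((st,w,t,s),open("w5.pkl","wb"))
b=np.zeros((600,800,3),np.uint8)
b[:330,:]=cv2.resize(w["frame"][0:231,:,::-1],(800,330),interpolation=cv2.INTER_AREA)
b[330:,:400]=cv2.resize(t["frame"][150:285,190:390,::-1],(400,270));b[330:,400:]=cv2.resize(s["frame"][180:315,190:390,::-1],(400,270))
cv2.imwrite("pics/w5.png",b)
E
```

```text
contact_force: [6.5, -2.4, 7.6]
clock 17.35 pos_w [0.5306 0.1902 0.1301] pos_c [123.2   1.    6.8] F [ 6.5 -2.4  7.6] open 0.189 ff 25.0 q [-0.14  0.91 -0.88  2.24  1.78  1.07 -0.96]
contact_force: [-0.6, 0.1, -0.9]
contact_force: [-0.3, -1.1, -0.2]
clock 18.35 pos_w [0.478  0.2019 0.2156] pos_c [119.3   1.4 107.8] F [-0.3 -1.1 -0.2] open 0.408 ff 0.0 q [-0.16  0.7  -0.96  2.28  1.53  1.03 -0.87]
tool shift [-0.0606  0.1033  0.0585]
turn [0.0033 0.0056 0.0019]
shift in new axes [-0.0607  0.1036  0.0578]
```

View pics/w5.png

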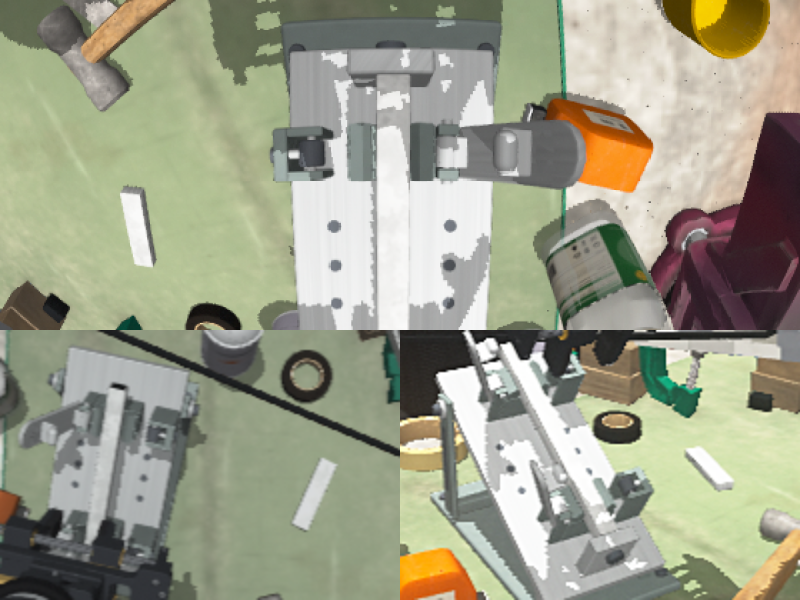

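The tube is home: its lower end is against the stop at (380,83) and it sits in both saddles. Next I close the gripper, go up and left of the high keeper, then sweep it right and press.

```bash
python3 -m jog '[[[0,0,-0.02,0,0,0],[-0.02,0.035,0,0,0,0],[-0.02,0.035,0,0,0,0],[-0.02,0.037,0,0,0,0],[0,0,0.04,0,0,0],[0,0,0.037,0,0,0],[0,0,0,0,0,0]]]' 0.0 | grep -i contact
python3 d.py c 180 -33 50 tilt
```

```text
contact_force: [-0.5, 0.3, -0.1]
clock 19.38 pos_w [0.5795 0.286  0.1917] pos_c [177.9 105.   46.4] F [-0.5  0.3 -0.1] open 0.007 ff 0.0 q [-0.24  0.84 -0.88  1.92  1.48  1.06 -0.61]
tool shift [-0.0019 -0.138  -0.0028]
turn [-0.0054  0.0006  0.0011]
shift in new axes [-0.0021 -0.138  -0.0036]
```

```bash
python3 -m jog '[[[0,-0.02,-0.003,0,0,0],[0,-0.02,0,0,0,0],[0,-0.02,0,0,0,0],[0,-0.02,0,0,0,0],[0,-0.02,0,0,0,0],[0,-0.02,0,0,0,0],[0,-0.018,0,0,0,0],[0,0,0,0,0,0]]]' | grep -i contact
python3 d.py c 180 -33 30 tilt
python3 -m jog '[[[0,0,0.006,0,0,0],[0,0,0.006,0,0,0],[0,0,0.005,0,0,0],[0,0,0,0,0,0]]]' | grep -i contact
python3 d.py c 180 -33 23.5 tilt
```

```text
contact_force: [-0.2, 0.8, -0.8]
clock 20.38 pos_w [0.5487 0.1524 0.1982] pos_c [179.5 -32.1  53. ] F [-0.2  0.8 -0.8] open 0.003 ff 0.0 q [-0.01  0.75 -0.9   2.19  1.63  0.95 -0.71]
tool shift [-0.0004 -0.0009  0.023 ]
turn [-0.0009  0.0043  0.0006]
shift in new axes [-0.0005 -0.0009  0.023 ]
contact_force: [-3.0, -0.6, 4.7]
clock 20.88 pos_w [0.5574 0.1524 0.1832] pos_c [179.3 -30.3  35.7] F [-3.  -0.6  4.7] open 0.004 ff 2.3 q [-0.01  0.78 -0.88  2.18  1.67  0.95 -0.73]
tool shift [-0.0006 -0.0027  0.0122]
turn [0.0004 0.0043 0.0014]
shift in new axes [-0.0007 -0.0027  0.0122]
```

On the catch at about 5.5 N; keep pressing, with 2 mm extra.

```bash
python3 -m jog '[[[0,-0.001,0.004,0,0,0],[0,0,0.004,0,0,0],[0,0,0.004,0,0,0],[0,0,0.002,0,0,0],[0,0,0,0,0,0]]]' | grep -i contact
python3 d.py c 180 -33 23.5 tilt
python3 -m jog '[[[0,0,0.002,0,0,0],[0,0,0,0,0,0]]]' | grep -i contact
python3 d.py c 180 -33 23.5 tilt
```

```text
contact_force: [-6.2, -1.4, 10.0]
clock 21.5 pos_w [0.5636 0.1507 0.1722] pos_c [179.5 -30.6  23. ] F [-6.2 -1.4 10. ] open 0.001 ff 5.9 q [-0.01  0.81 -0.87  2.18  1.71  0.96 -0.74]
tool shift [-0.0005 -0.0024 -0.0005]
turn [0.0022 0.0052 0.0022]
shift in new axes [-0.0005 -0.0024 -0.0005]
contact_force: [-13.9, -2.9, 24.7]
clock 21.75 pos_w [0.5638 0.1506 0.1719] pos_c [179.4 -30.6  22.6] F [-13.9  -2.9  24.7] open 0.002 ff 14.1 q [-0.01  0.81 -0.88  2.18  1.71  0.96 -0.74]
tool shift [-0.0006 -0.0024 -0.0009]
turn [0.0023 0.0066 0.0035]
shift in new axes [-0.0006 -0.0024 -0.0009]
```

High keeper is hard down. On to the low keeper, over the top to its left.

```bash
python3 -m jog '[[[0,0,-0.04,0,0,0],[0,0,-0.04,0,0,0],[0,0,-0.025,0,0,0],[0.025,0.04,0,0,0,0],[0.025,0.04,0,0,0,0],[0.03,0.04,0,0,0,0],[0.03,0.016,0,0,0,0],[0.025,0,0,0,0,0],[0,0,0,0,0,0],[0,0,0,0,0,0]]]' | grep -i contact
python3 d.py c 42 105 50 tilt
```

```text
contact_force: [0.1, -0.2, -0.5]
clock 23.0 pos_w [0.4288 0.3181 0.1927] pos_c [ 44.9 104.5 124.3] F [ 0.1 -0.2 -0.5] open 0.004 ff 0.0 q [-0.47  0.78 -0.93  2.16  1.43  1.14 -1.  ]
tool shift [0.0033 0.0004 0.0743]
turn [0.0008 0.0051 0.0003]
shift in new axes [0.0029 0.0005 0.0743]
```

```bash
python3 -m jog '[[[0.002,0,0.035,0,0,0],[0.001,0,0.037,0,0,0],[0,0,0,0,0,0],[0,-0.02,0,0,0,0],[0,-0.02,0,0,0,0],[0,-0.02,0,0,0,0],[0,-0.02,0,0,0,0],[0,-0.02,0,0,0,0],[0,-0.02,0,0,0,0],[0,-0.018,0,0,0,0],[0,0,0,0,0,0]]]' | grep -i contact
python3 d.py c 40 -32 30 tilt
```

```text
contact_force: [0.2, -0.0, -0.8]
clock 24.38 pos_w [0.432  0.1757 0.13  ] pos_c [ 42.4 -34.   53.4] F [ 0.2 -0.  -0.8] open 0.007 ff 0.0 q [-0.29  0.88 -0.88  2.5   1.8   1.14 -1.32]
tool shift [0.0025 0.002  0.0234]
turn [0.0011 0.0058 0.0007]
shift in new axes [0.0024 0.002  0.0234]
```

```bash
python3 -m jog '[[[0.001,0.002,0.006,0,0,0],[0,0,0.006,0,0,0],[0,0,0.005,0,0,0],[0,0,0.004,0,0,0],[0,0,0.004,0,0,0],[0,0,0.004,0,0,0],[0,0,0,0,0,0]]]' | grep -i contact
python3 d.py c 40 -32 23 tilt
python3 -m jog '[[[0,0,0.002,0,0,0],[0,0,0.002,0,0,0],[0,0,0,0,0,0]]]' | grep -i contact
python3 d.py c 40 -32 23 tilt
```

```text
contact_force: [-0.5, 0.6, 0.4]
clock 25.25 pos_w [0.4458 0.176  0.1029] pos_c [ 40.4 -30.8  23.3] F [-0.5  0.6  0.4] open 0.003 ff 0.4 q [-0.28  0.96 -0.85  2.48  1.87  1.17 -1.33]
tool shift [ 0.0004 -0.0012  0.0003]
turn [0.0021 0.0042 0.0013]
shift in new axes [ 0.0004 -0.0012  0.0003]
contact_force: [-16.6, -1.5, 34.0]
clock 25.62 pos_w [0.4461 0.1758 0.1021] pos_c [ 40.3 -30.9  22.4] F [-16.6  -1.5  34. ] open 0.006 ff 18.8 q [-0.27  0.96 -0.85  2.48  1.88  1.18 -1.33]
tool shift [ 0.0004 -0.0011 -0.0006]
turn [0.0052 0.0059 0.0059]
shift in new axes [ 0.0003 -0.0011 -0.0006]
```

Shut and firm. Withdraw and verify.

```bash
python3 -m jog '[[[0,0,-0.01,0,0,0],[-0.02,-0.01,-0.03,0,0,0],[-0.03,-0.04,-0.02,0,0,0],[-0.03,-0.05,-0.01,0,0,0],[-0.01,-0.05,0,0,0,0],[0,-0.05,0,0,0,0],[0,0,0,0,0,0],[0,0,0,0,0,0]]]' | grep -i contact
python3 d.py
python3 - <<'E'
from h import *
w=snapshot("wrist");t=snapshot("top");s=snapshot("scene")
b=np.zeros((600,800,3),np.uint8)
b[:300,:400]=cv2.resize(w["frame"][:,:,::-1],(400,300),interpolation=cv2.INTER_AREA)
b[300:,:400]=cv2.resize(t["frame"][140:290,190:390,::-1],(400,300),interpolation=cv2.INTER_CUBIC);b[:,400:]=cv2.resize(s["frame"][160:325,220:330,::-1],(400,600),interpolation=cv2.INTER_CUBIC)
cv2.imwrite("pics/w6.png",b)
E
```

```text
contact_force: [0.1, 0.7, 0.3]
clock 26.62 pos_w [ 0.455  -0.0101  0.2038] pos_c [ 132.7 -210.7   86.4] F [0.1 0.7 0.3] open 0.002 ff 0.0 q [ 0.42  0.72 -1.14  2.55  1.84  0.99 -0.82]
```

View pics/w6.png

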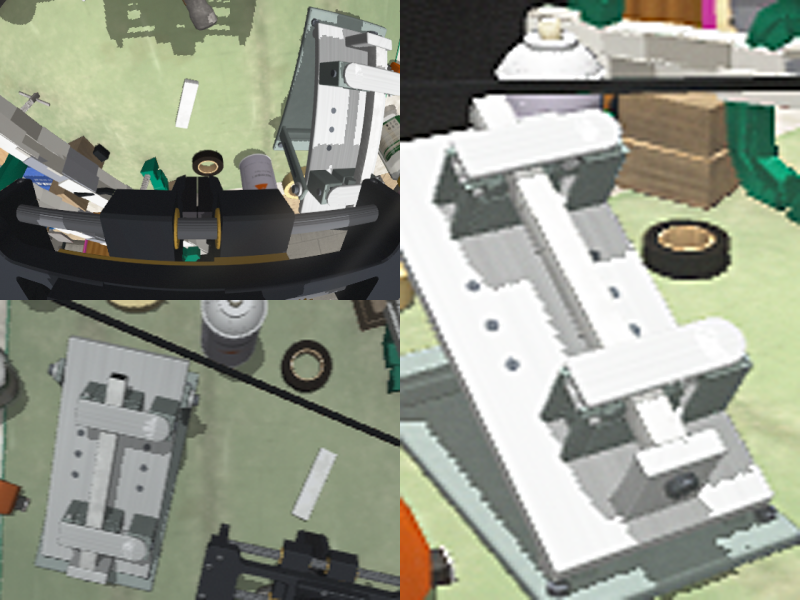

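Both keepers are flat and shut across the tube (scene panel (540,145) and (660,360)). The tube's lower end meets the stop at (660,440), the bystanders haven't moved and the arm is clear.

```bash
python3 -c "
from plant import *
print(finish_job())"
```

```text
the job is handed in; nothing more can be done
None
```

The tube is home against the end stop in both saddles with both keepers pressed shut over it, the bystanders undisturbed and the arm clear. The job is handed in at about 27 s (no verdict was returned).

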